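# Gather porcelain sherds with a ruler and mask the light box

### The arm

A 6-joint arm with a two-finger parallel gripper is mounted at the origin on the work surface. World frame = base frame: x ahead of the robot, y to its left, z up, the work surface at z = 0. Lengths are in m, angles in rad, forces in N, time in s.
With the tool pointing down it reaches from about 0.325 to 0.9 m from the base axis. Payload 6.1 kg.
Tool frame: the origin (TCP) lies midway between the tips of the shut fingers; the grasp point (between the pads) lies 19 mm behind it; z points along the fingers, y is the line along which they close (so a half turn about z gives the same grasp; the last joint's range is limited). The gripper opens to 85 mm and grips with 20 to 120 N. Pads are 22 mm wide; open, the fingers measure 114 mm over their backs; the gripper's body (76 mm by 85 mm) begins 54 mm behind the grasp point. The pads swing forward as they close: fully open they stand 13 mm farther back than shut.
Start: joints at [1.042, 0.22, 1.526, -0, 1.395, -0.126], TCP at [0.245, 0.575, 0.231] pointing down, gripper open.
Joint ranges: [-2.98, 2.98], [-0.91, 2.08], [0.09, 2.57], [-1.24, 4.39], [0.2, 2.65], [-2.68, 2.68]. Speed limits (rad/s): [2.57, 2.57, 3.01, 3.14, 3.14, 3.14].

### API

Orientations are given as [roll, pitch, yaw] about the fixed x, y, z axes, in that order (R = Rz(yaw) Ry(pitch) Rx(roll)).
In Python, from plant import movep, move_l, set_joints, gripper_to, hold, inverse_kinematics, observe, get_image, get_calibration, Unreachable, job_done gives the robot as it stands. Calls block until the motion is done:
- movep(position, orientation): joint-space move of the TCP to a pose.
- move_l(position, feed=0.15, rotation=None, max_force=None): straight line of the TCP; rotation=None keeps the orientation; feed is the mean speed in m/s. With max_force (N) it stops when the force on the tool has changed by that much, and returns True; else False.
- set_joints(angles): joint-space move.
- gripper_to(opening, f_grip=None): finger opening in m; f_grip is the grip in N (None keeps the last); returns when the fingers have stopped.
- hold(seconds).
- inverse_kinematics(position, orientation): joint angles nearest the present ones, or None.
- observe(): the state.
- get_image(name): name is "scene" or "top" or "wrist"; returns (picture, depth): 480x640x3 uint8, red, green, blue; 480x640 float32, m along the optical axis (not along the pixel's ray), 0 where there is no reading.
- get_calibration(name): a dict with "intrinsics" (3x3 intrinsics, pixels), "world_from_camera" (4x4, takes a point from camera to world coordinates). Camera axes: x right, y down, z forward; pixel columns grow to the right and rows downward; lengths in m; the calibration is good to about 2 mm. A picture is of the moment at which its call begins: read the wrist's pose just before it. get_calibration takes no time and is no camera call; for the wrist camera it gives the pose at the moment of the call.
A pose or a line that the arm cannot do raises Unreachable and nothing moves.
- job_done(): hands the job in; it is judged then, once.
The state is a dict: "time_s": time; "q": joint angles; "joint_velocities": joint speeds; "joint_torque": joint torques, N m; "eef_pos": TCP position; "tcp_rot": TCP orientation; "ft_force": force on the tool from outside, world axes, zero at the start; "torque": the same for the moment, N m; "opening": finger opening in m; "grasp_force": force on a finger pad.
Only numpy, scipy, OpenCV 4.12 (cv2) and the standard library are available. Lean on these libraries where they do the work, as an engineer would, in place of code of your own. Each camera call takes 0.05 s, during which the arm holds its last target. There are 200 camera calls.

### The job

Get the light box ready for viewing the finds by transmitted light: take the steel ruler by its grip, set it down on the glass on the flap's hinge side of the three white porcelain sherds, and with its long edge push all three together to the left until they and the ruler lie clear of where the black masking flap comes down; touch the sherds with nothing but the ruler, leave it lying flat against their row as a scale, and leave the flint flake, the bead and the terracotta rim piece as they lie. Then swing the masking flap over by its bar and lower it gently all the way down without letting it fall, and last press the raised end of the rocker switch fully down. Do not knock the magnifier that overhangs the glass.

Things in the scene. Friction and masses are not known exactly. Their poses are not given: they have to be found in the camera images.
- lightbox: Light box, 340 mm deep (x), 500 wide (y), 50 high, fixed. Origin: centre of its underside; x points away from the robot (yaw within 0.15 rad), y left. Its opal glass pane, flush with the top at z = 50, spans x -115 to +152, y -235 to +235. 'Box' coordinates elsewhere are in this frame. The flap, when down, covers the pane from the hinge to box y = -10; left of that stays open.
- ruler: Steel ruler, 260 mm long (x), 44 wide (y), 4 thick, 260 g, with a raised grip along its middle: an upright bar 70 mm long (x), 10 thick (y), its top 36 mm above the ruler's underside. Origin: centre of the underside, below the grip's middle. Starts flat on the left half of the pane, roughly along the box's x, the grip near the magnifier's front edge.
- sherd_four: White porcelain sherd, flat, four-sided, about 50 x 37 mm, 8 thick, 30 g. Origin: about the middle of its underside, corners up to 29 mm from it. The three sherds start on the right half of the pane, about 70 mm apart along the box's x, at differing y.
- sherd_five: White porcelain sherd, flat, five-sided, about 42 x 39 mm, 8 mm thick. Origin: about the middle of its underside; no corner is farther than 25 mm from it.
- sherd_three: White porcelain sherd, flat, roughly three-cornered, about 46 x 38 mm, 8 mm thick. Origin: about the middle of its underside; no corner is farther than 29 mm from it.
- flint: Brown leaf-shaped flint flake, 42 x 24 x 11 mm, lying near the left edge of the pane (box y 180 to 200 mm). To be left alone. Origin: middle of its underside.
- bead: Small turquoise faience bead lump, about 21 x 19 x 14 mm, near the left edge of the pane. To be left alone. Origin: middle of its underside.
- rim_piece: Curved terracotta rim piece, 40 mm long, 26 mm high, near the left edge of the pane. To be left alone. Origin: middle of its underside.
- flap (a joint): Angle of the black masking flap (sheet 255 mm along box x, 218 from hinge to free edge, 4 thick, 450 g) hinged on the box's right side: 0 = down on its stop, level, 6 mm above the pane; pi/2 upright; grows as it opens. Starts leaning outwards at 1.62 to 1.85 (open stop). Hinge friction (0.12 N m) holds it near upright; below about 1.3 it falls if let go.
- flap_hinge (a point): Point on the flap's hinge axis (which runs along the box's x) level with the middle of the bar handle: box x = -35 mm, y = -228 mm, z = 58 mm.
- flap_bar (a point): Middle of the flap's bar handle: round chrome bar 11 mm thick, 100 long, parallel to the hinge, on two end posts; its axis is 45 mm off the flap's outer face side (from the sheet's mid-plane) and 212 mm from the hinge along the flap. Open: on the outer (right) side, a little below the free edge. Down: above the flap. The bar can turn in the grip.
- rocker (a joint): Angle of the chrome rocker switch on the front margin of the box: 0 = off (its left end raised), 0.36 = on (left end fully down). It stays where it is left; 2 to 3 N on the raised end turns it.
- rocker_raised_end (a point): Top of the rocker's left (raised) end, 18 mm from the pivot; the rocker is 44 mm long (box y), 24 mm wide (box x). The raised end goes down about 6 mm when pressed fully. The point moves with the rocker.
- magnifier_front (a point): Middle of the lower front edge of the magnifier's rectangular head, 205 mm above the bench. From here the fixed head reaches 170 mm back (+x), 100 mm to each side, 30 mm up, over the left half of the pane. The ruler's grip is beneath this edge or just behind it, so the tool must lean back towards the robot (about 35 to 40 degrees, fingers pointing forward and down) to hold it there.
Things that resemble listed ones, but are neither listed nor needed, are in the scene too. Leave any brown or pink look-alike of the sherd_four alone.

How it is judged:
On the way, in this order (a step that is already met when the one before it is completed fails the run):
1. the held ruler has pushed all three sherds, in a row along its edge, clear of the flap's half (contact force between the fingers and ruler above 2 N and y of ruler in the frame of lightbox above 0.012 m and y of each of sherd_four, sherd_five, sherd_three in the frame of lightbox above 0.04 m and y of sherd_four in the frame of ruler between -0.062 and 0.062 m and y of sherd_five in the frame of ruler between -0.062 and 0.062 m and y of sherd_three in the frame of ruler between -0.062 and 0.062 m), for 0.2 s.
2. the masking flap is down on its stop (value of joint flap below 0.03 rad), for 0.2 s.
3. the rocker is pressed on (value of joint rocker above 0.28 rad), for 0.1 s.
At the end, for the whole second after the job is handed in: Flap down on its stop (<0.03 rad), rocker on (>0.28 rad). Sherds flat and still, centres at box y 40 to 180 mm, each within 62 mm of the ruler's centre line (about 1 cm from its edge or touching). Ruler flat on the pane, centre at box y over 12 mm, clear of the flap (value of joint flap below 0.03 rad and value of joint rocker above 0.28 rad and y of ruler in the frame of lightbox above 0.012 m and z of ruler in the frame of lightbox below 0.0535 m and angle between ruler's own z axis and vertical below 0.06 rad and y of sherd_four in the frame of lightbox between 0.04 and 0.18 m and y of sherd_five in the frame of lightbox between 0.04 and 0.18 m and y of sherd_three in the frame of lightbox between 0.04 and 0.18 m and angle between each of sherd_four, sherd_five, sherd_three's own z axis and vertical below 0.1 rad and y of sherd_four in the frame of ruler between -0.062 and 0.062 m and y of sherd_five in the frame of ruler between -0.062 and 0.062 m and y of sherd_three in the frame of ruler between -0.062 and 0.062 m and linear speed of each of ruler, sherd_four, sherd_five, sherd_three below 0.01 m/s).
It fails at once if a sherd is touched with the fingers (contact force between the fingers and sherd_four above 0.5 N or contact force between the fingers and sherd_five above 0.5 N or contact force between the fingers and sherd_three above 0.5 N).
It fails at once if the flint, the bead or the rim piece is moved by more than 8 mm (distance of any of flint, bead, rim_piece from where it was at the start of the episode above 0.008 m).
It fails at once if the flap is let fall (faster than 1.6 rad/s on its way down) (value of joint flap below 1.3 rad and velocity of joint flap below -1.6 rad/s).
It fails at once if the magnifier is knocked (over 4 N) (contact force between any of the fingers, the arm, ruler and magnifier above 4 N).
It also fails if it takes over 67 s, if anything falls off the work surface, if the arm or the gripper's body presses on something with over 40 N, if the wrist force passes 120 N, or if a joint passes its speed limit or range.

## Working session

There is one attempt and no reset: what is moved stays moved. The work goes in short steps, each a Python script; the robot and the scene stay as the last script left them, time stands still between calls to the robot, and variables do not carry over. Pictures are saved under pics/ and viewed, at most 10 in all, crops included, and the job is handed in when it is done.

```bash
ls; mkdir -p pics; python3 - <<'E'
from plant import *
import cv2, numpy as np
for n in ("top","scene"):
    im,d=get_image(n); c=get_calibration(n)
    np.savez(n+"0.npz",im=im,d=d,K=c["intrinsics"],T=c["world_from_camera"])
    cv2.imwrite(f"pics/{n}0.png",im[:,:,::-1])
    print(n,c["intrinsics"],c["world_from_camera"])
print(observe())
E
```

```text
pics
top [[525.4075093    0.         313.98772781]
 [  0.         525.4075093  238.64030836]
 [  0.           0.           1.        ]] [[-0.00986572 -0.99248005  0.12200831  0.43434047]
 [-0.99945657  0.01362496  0.03001552 -0.01872448]
 [-0.03145217 -0.12164588 -0.99207512  1.07644916]
 [ 0.          0.          0.          1.        ]]
scene [[568.48860081   0.         315.37334846]
 [  0.         568.48860081 243.21729206]
 [  0.           0.           1.        ]] [[-0.88542452 -0.34313254  0.31350195  0.19787855]
 [-0.46477695  0.6501743  -0.60104556  0.65631504]
 [ 0.00240737 -0.67788896 -0.73516037  0.96066154]
 [ 0.          0.          0.          1.        ]]
{'time_s': 0.1, 'q': array([ 1.04191711e+00,  2.21113154e-01,  1.52751228e+00,  8.65992812e-07,
        1.39468824e+00, -1.26097570e-01]), 'joint_velocities': array([-0.00062293, -0.00421776, -0.00196337,  0.0012059 ,  0.00059388,
        0.00046008]), 'joint_torque': array([ 9.66391308e-04, -4.98243606e+01, -3.90546012e+01,  6.97652035e-05,
        5.68223753e-03, -8.65624474e-05]), 'eef_pos': array([0.24471188, 0.57450945, 0.23032152]), 'tcp_rot': array([-3.13988540e+00, -2.17287857e-04,  2.73881067e+00]), 'ft_force': array([-0.90596129,  0.17534503, -0.28470436]), 'torque': array([ 0.00863943, -0.02093176, -0.00315815]), 'grasp_force': 0.0, 'opening': 0.08561480377585705}
```

View pics/top0.png

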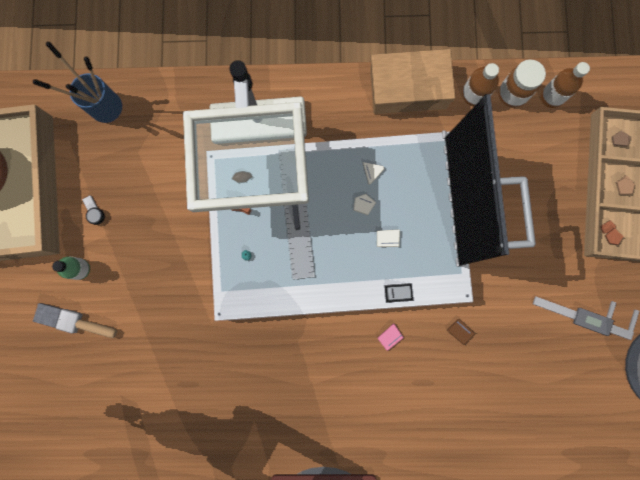

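View pics/scene0.png

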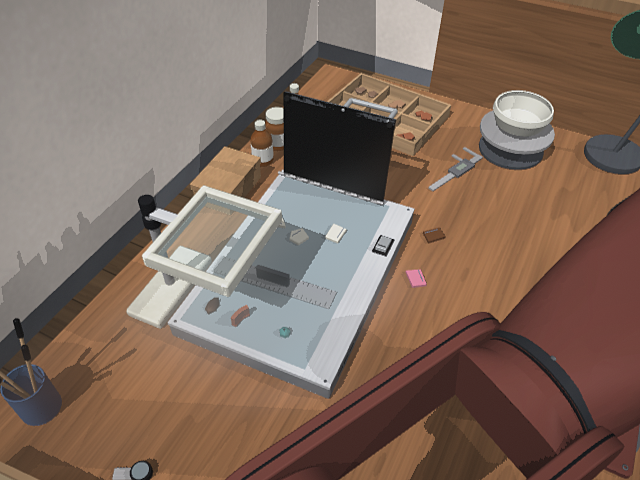

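The top view shows the sherds at (373,172), (365,204) and (388,238). The ruler's grip is at (296,217), the bar handle at about (525,212) and the rocker at (399,292). The pink piece (391,337) and brown piece (461,331) are the look-alikes on the bench. The white four-sided one on the glass at (388,238) fits sherd_four. Next: box fit and a rectified enlargement.

```bash
cat > h.py <<'E'
import numpy as np, cv2
def cloud(f):
    z=np.load(f); d=z["d"];K=z["K"];T=z["T"]
    v,u=np.mgrid[:480,:640]
    p=np.stack([(u-K[0,2])/K[0,0]*d,(v-K[1,2])/K[1,1]*d,d],-1)
    return z["im"],p@T[:3,:3].T+T[:3,3],d>0
def proj(f,P):
    z=np.load(f);K=z["K"];T=z["T"]
    c=(np.asarray(P)-T[:3,3])@T[:3,:3]
    q=c@K.T
    return q[...,:2]/q[...,2:]
E
python3 - <<'E'
from h import *
for n in("top0.npz","scene0.npz"):
    im,P,ok=cloud(n)
    m=ok&(abs(P[...,2]-.05)<.005)&(P[...,0]>.2)&(P[...,0]<.9)&(abs(P[...,1])<.5)
    m=cv2.morphologyEx(m.astype(np.uint8),cv2.MORPH_OPEN,np.ones((3,3)))
    k,l,s,_=cv2.connectedComponentsWithStats(m)
    i=1+np.argmax(s[1:,4]); pts=P[l==i]
    print(n,s[i],np.median(pts[:,2]),cv2.minAreaRect((pts[:,:2]*1000).astype(np.float32)))
    print(cv2.boxPoints(cv2.minAreaRect((pts[:,:2]*1000).astype(np.float32))))
# rectified
im,P,ok=cloud("top0.npz")
x0,y0=.84,.27; s=1500 # px/m
W,H=800,600
v,u=np.mgrid[:H,:W]
X=x0-v/s; Y=y0-u/s
uv=proj("top0.npz",np.stack([X,Y,0*X+.05],-1)).astype(np.float32)
r=cv2.remap(im,uv[...,0],uv[...,1],cv2.INTER_CUBIC)
cv2.imwrite("pics/rect.png",r[:,:,::-1])
for nm,(a,b,c,d) in dict(bar=(515,175,538,250),mag=(184,98,308,212),grip=(288,200,302,232)).items():
    q=P[b:d,a:c]; zz=q[...,2]; print(nm,np.percentile(zz,[5,50,95,99]))
E
```

```text
top0.npz [  209   132   263   188 32514] 0.04951661371971716 ((589.6884155273438, -30.051544189453125), (340.7572021484375, 500.8242492675781), 3.6073415279388428)
[[ 403.89185  209.14449]
 [ 435.40295 -290.68747]
 [ 775.485   -269.24756]
 [ 743.9739   230.58438]]
scene0.npz [  169   174   245   215 23210] 0.050143339619025284 ((589.0690307617188, -30.50531005859375), (342.8228454589844, 503.0442810058594), 3.634932279586792)
[[ 402.0562   209.64352]
 [ 433.94867 -292.38876]
 [ 776.08185 -270.65414]
 [ 744.1894   231.37814]]
bar [-0.00334774  0.00102941  0.27137708  0.27324225]
mag [0.00403248 0.22327262 0.23572541 0.23743784]
grip [0.05113356 0.05674921 0.23174069 0.23453207]
```

View pics/rect.png

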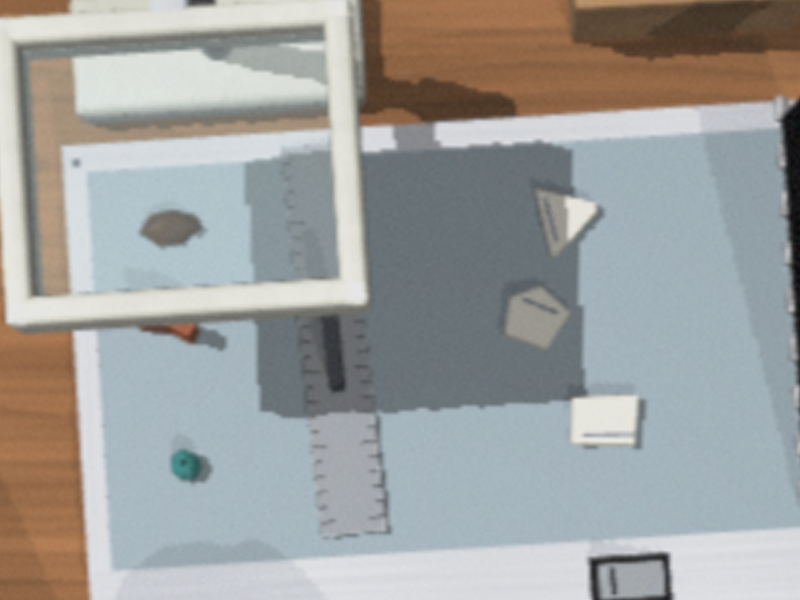

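The enlarged view confirms the white triangle (567,218), pentagon (537,317) and quadrilateral (605,421) on the glass. The ruler's grip runs along (333,350), with its front end at about (340,388). Now the heights and positions of the bar, magnifier and rocker.

```bash
cat >> h.py <<'E'
PSI=.0632; C=np.array([.5893,-.0303,0])
Rb=np.array([[np.cos(PSI),-np.sin(PSI),0],[np.sin(PSI),np.cos(PSI),0],[0,0,1]])
def w(x,y,z): return C+Rb@np.array([x,y,z])
def b(P): return (np.asarray(P)-C)@Rb
from scipy.spatial.transform import Rotation as Ro
def rot(lean,yaw):  # fingers down, leaned so they point forward; tool y along yaw's +y
    return Ro.from_euler("xyz",[np.pi,-lean,yaw+np.pi]).as_euler("xyz")
def zax(r): return Ro.from_euler("xyz",r).as_matrix()[:,2]
def yax(r): return Ro.from_euler("xyz",r).as_matrix()[:,1]
E
python3 - <<'E'
from h import *
np.set_printoptions(precision=4,suppress=True)
r=rot(.65,.1); print("z",zax(r),"y",yax(r))
for f in("top0.npz","scene0.npz"):
    im,P,ok=cloud(f); B=b(P)
    bright=im.min(-1)>90
    m=ok&(B[...,2]>.2)&(B[...,1]<-.262)&(B[...,1]>-.36)&(abs(B[...,0]+.035)<.04)&bright
    if m.sum(): print(f,"bar",m.sum(),B[m].min(0),B[m].max(0),np.median(B[m],0))
    m=ok&(P[...,2]>.2)&(P[...,2]<.25)&(P[...,1]>-.03)&(P[...,1]<.25)&(P[...,0]>.5)&(P[...,0]<.78)&bright
    print("mag",np.percentile(P[m],[.5,99.5],axis=0), cv2.minAreaRect((P[m][:,:2]*1e3).astype(np.float32)))
    m=ok&(abs(B[...,0]+.143)<.02)&(abs(B[...,1]+.114)<.035)&(B[...,2]>.052)&(B[...,2]<.08)
    q=B[m]; 
    for lo in np.arange(-.15,-.08,.006):
        k=q[(q[:,1]>=lo)&(q[:,1]<lo+.006)]
        if len(k): print("rock",lo.round(3),len(k),k.mean(0),k[:,0].min(),k[:,0].max())
    m=ok&(B[...,2]>.075)&(B[...,2]<.095)&(abs(B[...,1]-.075)<.03)&(abs(B[...,0])<.08)
    q=P[m]; 
    if len(q): print("grip",len(q),cv2.minAreaRect((q[:,:2]*1e3).astype(np.float32)),q[:,2].max())
    m=ok&(abs(B[...,2]-.058)<.003)&(B[...,1]<-.02)&(B[...,1]>-.16)&(B[...,0]>-.08)&(B[...,0]<.15)
    k,l,s,c=cv2.connectedComponentsWithStats(m.astype(np.uint8))
    for i in range(1,k):
        if s[i,4]>60: q=B[l==i]; print("sherd",s[i,4],q.mean(0),q.min(0)[:2],q.max(0)[:2])
E
```

```text
z [-0.6022 -0.0604 -0.7961] y [-0.0998  0.995  -0.    ]
top0.npz bar 372 [-0.0749 -0.2973  0.2631] [ 0.0048 -0.2853  0.2732] [-0.0358 -0.2901  0.2689]
mag [[0.5913 0.0206 0.2131]
 [0.7718 0.2212 0.2376]] ((687.2757568359375, 122.40208435058594), (186.05137634277344, 200.42677307128906), 3.63315486907959)
rock -0.15 6 [-0.1436 -0.1457  0.0527] -0.15640194818044875 -0.13157808515809064
rock -0.144 8 [-0.1397 -0.1404  0.0532] -0.15788463538905062 -0.12346805706178325
rock -0.138 24 [-0.1444 -0.135   0.0532] -0.15964470755001559 -0.12687254320639318
rock -0.132 44 [-0.1422 -0.1289  0.0563] -0.1592247310666068 -0.12619752811817173
rock -0.126 45 [-0.1439 -0.1233  0.0576] -0.16247044798041194 -0.12600900592591552
rock -0.12 50 [-0.1433 -0.1171  0.0581] -0.15837306192747522 -0.12756542779012212
rock -0.114 47 [-0.1451 -0.111   0.0588] -0.15986475315189286 -0.12486641287052566
rock -0.108 47 [-0.143  -0.1047  0.0601] -0.15901369471123095 -0.1283045243932294
rock -0.102 43 [-0.1434 -0.0988  0.0616] -0.15875042484199375 -0.12415397474661807
rock -0.096 48 [-0.1427 -0.0932  0.0621] -0.158465086
[... 1340 characters left out ...]
.1258203156273142
rock -0.108 22 [-0.1462 -0.1046  0.0602] -0.1621353131614514 -0.12861110247153526
rock -0.102 28 [-0.1454 -0.0995  0.0605] -0.16046901988312637 -0.1282115355333734
rock -0.096 43 [-0.1443 -0.0921  0.0601] -0.16054994208123094 -0.12576179548515817
rock -0.09 46 [-0.1444 -0.088   0.058 ] -0.1602719417561429 -0.12805886269333186
rock -0.084 13 [-0.1398 -0.0824  0.054 ] -0.16061066893512171 -0.12389431057442586
grip 234 ((612.91064453125, 48.68446731567383), (70.16423034667969, 14.392461776733398), 7.205827236175537) 0.09096865424892153
sherd 199 [-0.0374 -0.0966  0.0581] [-0.0549 -0.1225] [-0.0207 -0.0738]
sherd 180 [ 0.0331 -0.0557  0.0579] [ 0.0139 -0.0791] [ 0.0554 -0.0362]
```

```bash
sed -i 's/np.pi,-lean,/np.pi,lean,/' h.py; cat >> h.py <<'E'
LEAN=.66
GY=.113; GC=np.array([.613,.0475,0])      # ruler at start
OFF=-.010+.019*np.sin(LEAN)               # TCP ahead of ruler centre, along ruler x
ZG=.0655
def tcp(c,yaw,z): return [c[0]+OFF*np.cos(yaw),c[1]+OFF*np.sin(yaw),z]
E
python3 - <<'E'
from h import *; from plant import *
np.set_printoptions(precision=3,suppress=True)
r0=rot(LEAN,GY); g=np.array(tcp(GC,GY,ZG)); z=zax(r0); pre=g-.11*z
print(z,g,pre)
for p,r in[([.40,.15,.30],r0),(pre,r0),(g,r0),(tcp(w(.025,-.165,0),PSI,ZG+.03),rot(LEAN,PSI)),(tcp(w(.025,.033,0),PSI,ZG),rot(LEAN,PSI))]:
    print(inverse_kinematics(p,r))
gripper_to(.045)
movep([.40,.15,.30],r0); movep(pre,r0); 
print(observe()["q"])
im,d=get_image("wrist"); c=get_calibration("wrist"); cv2.imwrite("pics/wr1.png",im[:,:,::-1])
print(observe()["time_s"],proj.__name__)
K,T=c["intrinsics"],c["world_from_camera"]
q=lambda P:(lambda v:(v[:2]/v[2]).round())(K@(T[:3,:3].T@(np.array(P)-T[:3,3])))
R=np.array([np.cos(GY),np.sin(GY)])
for s in(-.035,.035): print("grip end",q([*(GC[:2]+s*R),.086]))
print("ruler front end",q([*(GC[:2]-.13*R),.054]))
E
```

```text
[ 0.609  0.069 -0.79 ] [0.615 0.048 0.066] [0.548 0.04  0.152]
None
[-0.181 -0.337  2.353  0.368  0.515 -2.129]
[-0.132  0.047  2.224  0.593  0.27  -2.342]
None
[-0.214  0.041  2.23   0.643  0.284 -2.416]Traceback (most recent call last):
  File "<stdin>", line 8, in <module>
plant.Unreachable: the arm cannot take that pose within its joint ranges
```

```bash
cat >> h.py <<'E'
def rot(lean,yaw,flip=True):
    R=Ro.from_euler("xyz",[np.pi,lean,yaw+np.pi])
    return (R*Ro.from_euler("z",np.pi*flip)).as_euler("xyz")
E
python3 - <<'E'
import h
from h import *; from plant import *
np.set_printoptions(precision=3,suppress=True)
for L in(.61,.66):
  for flip in(True,False):
    h.LEAN=L; OFF=-.010+.019*np.sin(L); h.OFF=OFF
    r0=rot(L,GY,flip); g=np.array(tcp(GC,GY,ZG)); pre=g-.10*zax(r0)
    rp=rot(L,PSI,flip)
    print(L,flip)
    for p,r in[([.45,.10,.28],r0),([.48,.10,.22],r0),(pre,r0),(g,r0),(g+[0,0,.025],r0)]+[(tcp(w(.025,y,0),PSI,ZG+dz),rp) for y,dz in((.07,.025),(-.03,.025),(-.1,.025),(-.165,.025),(-.165,0),(-.06,0),(.033,0))]:
        print(np.round(p,3),inverse_kinematics(p,r))
E
```

```text
0.61 True
[0.45 0.1  0.28] [-0.001 -0.775  2.344  0.079  0.967  1.433]
[0.48 0.1  0.22] [-0.001 -0.619  2.375  0.092  0.78   1.412]
[0.557 0.041 0.147] [-0.162 -0.273  2.296  0.304  0.547  1.082]
[0.614 0.048 0.066] [-0.125  0.054  2.191  0.432  0.328  0.963]
[0.614 0.048 0.09 ] [-0.125 -0.     2.185  0.369  0.383  1.03 ]
[0.611 0.041 0.09 ] [-0.119 -0.01   2.195  0.292  0.369  1.148]
[ 0.617 -0.059  0.09 ] [-0.347  0.018  2.167  0.557  0.447  0.716]
[ 0.621 -0.128  0.09 ] [-0.49   0.068  2.115  0.656  0.516  0.512]
[ 0.626 -0.193  0.09 ] [-0.606  0.131  2.045  0.705  0.581  0.378]
[ 0.626 -0.193  0.066] [-0.606  0.179  2.051  0.762  0.541  0.311]
[ 0.619 -0.089  0.066] [-0.411  0.089  2.154  0.678  0.43   0.54 ]
[0.613 0.004 0.066] [-0.206  0.048  2.197  0.476  0.338  0.896]
0.61 False
[0.45 0.1  0.28] [-0.001 -0.775  2.344  0.079  0.967 -1.709]
[0.48 0.1  0.22] [-0.001 -0.619  2.375  0.092  0.78  -1.73 ]
[0.557 0.041 0.147] [-0.162 -0.273  2.296  0.304  0.547 -2.06 ]
[0.614 0.048 0.066] [-0.125  0.054  2.191  0.432  0.328 -2.179]
[0.614 0.048 0.09 ] [-0.125 -0.     2.185  0.369  0.
[... 1115 characters left out ...]
374]
[0.614 0.004 0.066] [-0.214  0.041  2.23   0.643  0.284  0.726]
0.66 False
[0.45 0.1  0.28] [-0.007 -0.824  2.385  0.092  0.926 -1.721]
[0.48 0.1  0.22] [-0.006 -0.661  2.417  0.109  0.732 -1.746]
[0.554 0.041 0.144] [-0.176 -0.301  2.344  0.381  0.489 -2.141]
[0.615 0.048 0.066] [-0.132  0.047  2.224  0.593  0.27  -2.342]
[0.615 0.048 0.09 ] [-0.132 -0.01   2.219  0.488  0.323 -2.233]
[0.611 0.041 0.09 ] [-0.124 -0.02   2.229  0.393  0.303 -2.096]
[ 0.618 -0.059  0.09 ] [-0.36   0.009  2.2    0.696  0.403 -2.567]
[ 0.622 -0.128  0.09 ] None
[ 0.626 -0.193  0.09 ] None
[ 0.626 -0.193  0.066] None
[ 0.62  -0.088  0.066] None
[0.614 0.004 0.066] [-0.214  0.041  2.23   0.643  0.284 -2.416]
```

```bash
sed -i 's/^LEAN=.*/LEAN=.61/' h.py
python3 - <<'E'
from h import *; from plant import *
np.set_printoptions(precision=3,suppress=True)
r0=rot(LEAN,GY); g=np.array(tcp(GC,GY,ZG)); pre=g-.10*zax(r0)
gripper_to(.045)
movep([.45,.10,.28],r0); movep(pre,r0)
im,d=get_image("wrist"); c=get_calibration("wrist"); cv2.imwrite("pics/wr1.png",im[:,:,::-1])
K,T=c["intrinsics"],c["world_from_camera"]
q=lambda P:(lambda v:(v[:2]/v[2]).round())(K@(T[:3,:3].T@(np.array(P)-T[:3,3])))
R=np.array([np.cos(GY),np.sin(GY)])
for s in(-.035,.035): print("grip end",q([*(GC[:2]+s*R),.086]))
print("ruler front end",q([*(GC[:2]-.13*R),.054]))
o=observe();print(o["time_s"],o["eef_pos"],pre,o["ft_force"])
E
```

```text
grip end [321. 289.]
grip end [321. 187.]
ruler front end [321. 456.]
3.4667 [0.558 0.042 0.149] [0.557 0.041 0.147] [0.109 0.739 1.042]
```

View pics/wr1.png

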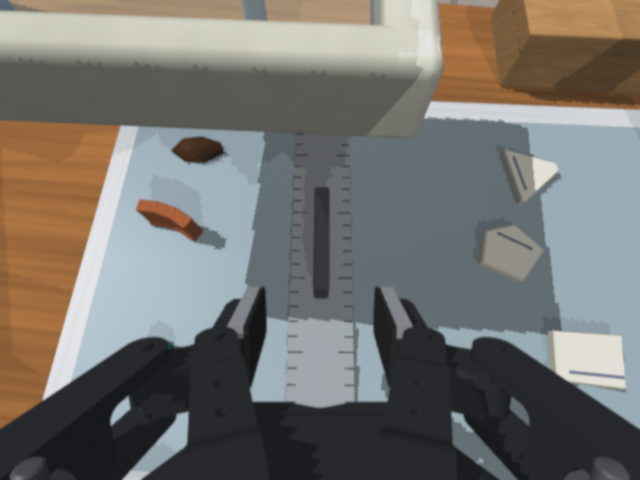

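The wrist view shows the grip at column 321, rows 188–297, as predicted and centred between the fingers. Grasp, lift and carry to the hinge side.

```bash
python3 - <<'E'
from h import *; from plant import *
np.set_printoptions(precision=4,suppress=True)
r0=rot(LEAN,GY); g=np.array(tcp(GC,GY,ZG))
def S(n): o=observe(); print(n,o["time_s"],o["eef_pos"],o["ft_force"],o["opening"],o["grasp_force"])
print(move_l(g,.08,max_force=8)); S("at")
gripper_to(.0,60); hold(.1); S("grip")
e=observe()["eef_pos"]; np.save("zgrip.npy",e)
move_l(e+[0,0,.024],.08); S("lift")
rp=rot(LEAN,PSI)
z=e[2]+.024
move_l(tcp(w(.025,.0,0),PSI,z),.12,rotation=rp); S("mid")
move_l(tcp(w(.025,-.158,0),PSI,z),.12); S("over")
for n in("top",):
    im,d=get_image(n); c=get_calibration(n)
    np.savez("top1.npz",im=im,d=d,K=c["intrinsics"],T=c["world_from_camera"])
    cv2.imwrite("pics/top1.png",cv2.resize(im[90:330,170:570,::-1],(800,480),interpolation=cv2.INTER_CUBIC))
E
```

```text
False
at 4.8667 [0.614  0.0476 0.066 ] [-0.0487 -0.3705  0.1788] 0.044722149735796995 0.0
grip 5.375 [0.6141 0.0475 0.066 ] [-4.4519 -0.7202  6.276 ] 0.008961028485106054 59.54819440841675
lift 5.8333 [0.614  0.0476 0.0899] [ 0.2523 -0.5978 -2.445 ] 0.008786644269682866 58.406431674957275
mid 6.6167 [ 0.6148 -0.0284  0.0895] [ 0.3426  0.0035 -1.6893] 0.008643315119263485 58.39961349964142
over 8.0833 [ 0.625  -0.1855  0.0898] [ 0.2731 -0.7494 -2.0331] 0.009090186443115152 58.40074360370636
```

View pics/top1.png

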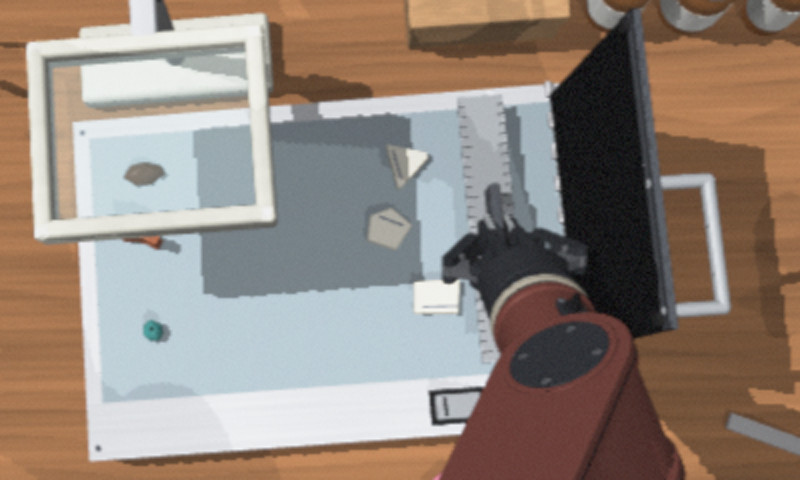

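The ruler is held level, right of all three sherds; its left edge is at about x=470–482 in the crop, and sherd_four's right edge at 462. Lower it and push left.

```bash
python3 - <<'E'
from h import *; from plant import *
np.set_printoptions(precision=4,suppress=True)
def S(n): o=observe(); print(n,o["time_s"],o["eef_pos"],o["ft_force"],o["opening"],o["grasp_force"])
z=np.load("zgrip.npy")[2]
print(move_l(tcp(w(.025,-.158,0),PSI,z-.001),.05,max_force=5)); S("down")
zz=observe()["eef_pos"][2]
if zz<z+.003:
    for y in(-.08,-.02,.034):
        print(move_l(tcp(w(.025,y,0),PSI,zz),.07,max_force=25)); S(y)
    hold(.4); S("held")
for n in("top",):
    im,d=get_image(n); c=get_calibration(n)
    np.savez("top2.npz",im=im,d=d,K=c["intrinsics"],T=c["world_from_camera"])
    cv2.imwrite("pics/top2.png",cv2.resize(im[90:330,170:570,::-1],(800,480),interpolation=cv2.INTER_CUBIC))
E
```

```text
True
down 8.6167 [ 0.625  -0.1861  0.066 ] [1.8021 0.7901 1.7188] 0.008432487909581962 58.72006952762604
False
-0.08 9.8667 [ 0.6201 -0.1077  0.066 ] [-1.0155  0.5937  6.2552] 0.008721384248213629 59.45811688899994
False
-0.02 10.875 [ 0.6162 -0.0477  0.066 ] [-1.2304  2.903   5.5716] 0.008531971983243927 59.43410396575928
False
0.034 11.8 [0.6129 0.0059 0.066 ] [0.5447 2.2958 5.5795] 0.008803937261203178 59.179070591926575
held 12.2 [0.6128 0.0058 0.066 ] [0.4043 3.0281 4.2384] 0.009008577496906712 59.21206712722778
```

View pics/top2.png

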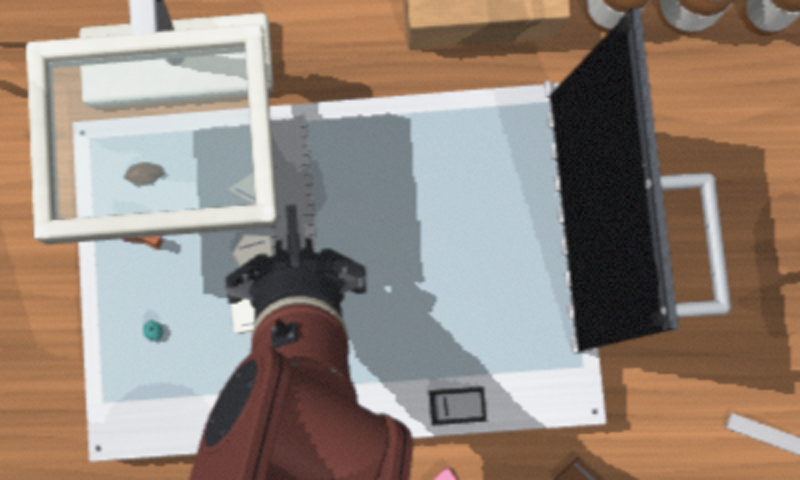

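All three sherds lie in a row along the ruler's left edge, at (243,187), (252,247) and (243,315). Release with a small opening, back off along the tool axis, and check.

```bash
python3 - <<'E'
from h import *; from plant import *
np.set_printoptions(precision=4,suppress=True)
def S(n): o=observe(); print(n,o["time_s"],o["eef_pos"],o["ft_force"],o["opening"],o["grasp_force"])
gripper_to(.017); S("rel")
e=observe()["eef_pos"]; r=rot(LEAN,PSI)
move_l(e-.045*zax(r),.08); S("1"); move_l(e-.13*zax(r),.15); 
rv=rot(.25,PSI); movep(w(-.12,-.15,.32),rv); S("2")
im,d=get_image("top"); c=get_calibration("top")
np.savez("top3.npz",im=im,d=d,K=c["intrinsics"],T=c["world_from_camera"])
cv2.imwrite("pics/top3.png",cv2.resize(im[90:330,170:570,::-1],(800,480),interpolation=cv2.INTER_CUBIC))
im,P,ok=cloud("top3.npz");B=b(P)
m=ok&(abs(B[...,2]-.058)<.0025)&(B[...,1]<.16)&(B[...,1]>.045)&(abs(B[...,0])<.16)
k,l,s,cc=cv2.connectedComponentsWithStats(m.astype(np.uint8))
for i in range(1,k):
    if s[i,4]>30: q=B[l==i]; print("sherd",s[i,4],q.mean(0),q.min(0)[:2],q.max(0)[:2])
m=ok&(B[...,2]>.075)&(B[...,2]<.095)&(abs(B[...,1]-.034)<.03)&(abs(B[...,0])<.09)
if m.any(): print("grip",cv2.minAreaRect((B[m][:,:2]*1e3).astype(np.float32)))
# bar plan reachability
for lean in(.0,.25):
  for fl in(True,False):
    for th in(1.65,.8,0):
      y=-.228+.212*np.cos(th)-.045*np.sin(th); z=.058+.212*np.sin(th)+.045*np.cos(th)
      rr=rot(lean,PSI,fl); print(lean,fl,th,inverse_kinematics(w(-.045,y,z)+.019*zax(rr),rr))
E
```

```text
rel 12.5 [0.6117 0.0055 0.0646] [ 0.1855  0.032  -0.0251] 0.0167709154728972 0.0
1 13.2083 [0.5859 0.0039 0.1014] [-0.8438 -0.4098  0.8453] 0.016758007940434545 0.0
2 14.9 [ 0.4789 -0.1868  0.3179] [ 0.4962  0.0829 -0.6573] 0.016761175811912023 0.0
sherd 261 [0.0208 0.0758 0.0576] [0.0011 0.0555] [0.0394 0.0979]
sherd 284 [-0.039   0.0798  0.0579] [-0.0553  0.0561] [-0.0207  0.1015]
grip ((24.700382232666016, 36.07059097290039), (69.78572845458984, 9.900014877319336), 0.07421107590198517)
0.0 True 1.65 [-0.6416  0.2665  1.4428  0.      1.4323  0.866 ]
0.0 True 0.8 [-0.3962  0.097   1.6819  0.      1.3627  1.1114]
0.0 True 0 [-0.2338  0.1929  1.8531  0.      1.0956  1.2738]
0.0 False 1.65 [-0.6416  0.2665  1.4428  0.      1.4323 -2.2756]
0.0 False 0.8 [-0.3962  0.097   1.6819  0.      1.3627 -2.0302]
0.0 False 0 [-0.2338  0.1929  1.8531  0.      1.0956 -1.8678]
0.25 True 1.65 [-0.7282  0.1216  1.6276  0.1885  1.2206  0.7298]
0.25 True 0.8 [-0.4662 -0.075   1.8741  0.1386  1.1293  0.9955]
0.25 True 0 [-0.2828  0.0307  2.053   0.1144  0.8255  1.157 ]
0.25 False 1.65 [-0.7282  0.1216  1.6276  0.1885  1.2206 -2.4118]
0.25 False 0.8 [-0.4662 -0.075   1.8741  0.1386  1.1293 -2.1461]
0.25 False 0 [-0.2828  0.0307  2.053   0.1144  0.8255 -1.9846]
```

View pics/top3.png

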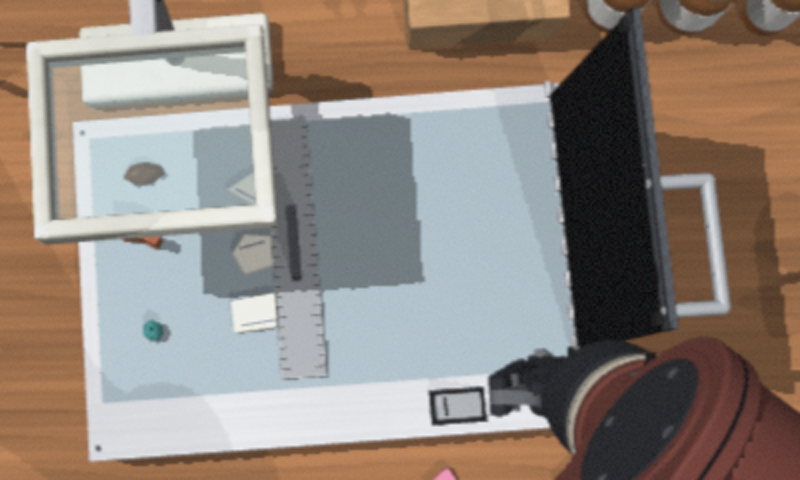

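The ruler lies flat with all three sherds against it; its centre line is at box y = 36 mm. The flap handle is at (695,245) in the crop. Grip the bar and lower the flap.

```bash
python3 - <<'E'
from h import *; from plant import *
np.set_printoptions(precision=4,suppress=True)
def S(n): o=observe(); print(n,o["time_s"],b(o["eef_pos"]),o["ft_force"],o["opening"],o["grasp_force"])
rr=rot(.25,PSI)
def P(th,up=0):
    y=-.228+.212*np.cos(th)-.045*np.sin(th); z=.058+.212*np.sin(th)+.045*np.cos(th)
    return w(-.045,y,z+up)+.019*zax(rr)
t0=1.652
gripper_to(.032)
movep(P(t0,.10),rr); S("pre")
print(move_l(P(t0),.10,max_force=6)); S("at")
gripper_to(0,40); hold(.1); S("grip")
if .008<observe()["opening"]<.016:
    for th in np.linspace(t0,.08,10)[1:]:
        h=move_l(P(th),.13,max_force=30)
        S(round(th,2))
        if h: break
    else:
        print(move_l(P(-.02),.04,max_force=12)); hold(.2); S("down")
E
```

```text
pre 15.9333 [-0.0405 -0.2897  0.3465] [-0.4     0.9634 -0.6635] 0.032491310033040774 0.0
False
at 17.0833 [-0.0399 -0.2905  0.2484] [-0.0798 -0.4184  0.5618] 0.031954196714684184 0.0
grip 17.5083 [-0.0399 -0.2906  0.2484] [-1.4216 -0.2701  4.0906] 0.009514971450310534 39.125617146492004
1.48 17.95 [-0.04   -0.2532  0.2559] [-1.0886 -0.5267  6.8745] 0.00951214284828279 41.00574016571045
1.3 18.3917 [-0.04   -0.2154  0.2563] [-0.6043  0.0317  4.9084] 0.009064003445889238 41.37208342552185
1.13 18.8333 [-0.04   -0.1774  0.2499] [4.5264 1.8754 0.3417] 0.009479396682736698 41.461583375930786
0.95 19.275 [-0.04   -0.1411  0.2376] [ 5.5971  0.8196 -0.9271] 0.00944946964669794 41.00700080394745
0.78 19.7167 [-0.0401 -0.1077  0.2192] [ 6.8888 -0.7068 -3.0597] 0.009651756909512303 40.60532033443451
0.6 20.1583 [-0.0402 -0.0777  0.1953] [ 8.7187 -0.51   -3.044 ] 0.00962457682819024 39.993170499801636
0.43 20.6 [-0.0404 -0.0533  0.167 ] [ 7.8789 -3.4571 -4.8575] 0.009760850577483285 39.79709565639496
0.25 21.0417 [-0.0404 -0.034   0.1349] [ 8.3481 -4.0681 -5.0163] 0.00977135997215887 39.47102665901184
0.08 21.4833 [-0.0404 -0.0205  0.0999] [ 7.1337 -5.2025 -3.5141] 0.009635137395402745 39.12555277347565
True
down 22.1 [-0.0402 -0.0174  0.0869] [-1.0541  1.8993  1.7155] 0.009717857956380095 40.02510488033295
```

```bash
python3 - <<'E'
from h import *; from plant import *
np.set_printoptions(precision=4,suppress=True)
def S(n): o=observe(); print(n,o["time_s"],b(o["eef_pos"]),o["ft_force"],o["opening"],o["grasp_force"])
e=observe()["eef_pos"]
print(move_l(e-[0,0,.006],.03,max_force=15)); S("press")
gripper_to(.034); hold(.2); S("rel")
rr=rot(.25,PSI)
e=observe()["eef_pos"]; move_l(e-.10*zax(rr),.12)
movep(w(-.20,-.25,.25),rr); S("clear")
im,d=get_image("top"); c=get_calibration("top")
np.savez("top4.npz",im=im,d=d,K=c["intrinsics"],T=c["world_from_camera"])
cv2.imwrite("pics/top4.png",cv2.resize(im[90:330,170:570,::-1],(800,480),interpolation=cv2.INTER_CUBIC))
im,P,ok=cloud("top4.npz");B=b(P)
for y in(-.2,-.15,-.1,-.05,-.02):
    m=ok&(abs(B[...,1]-y)<.006)&(B[...,0]>.04)&(B[...,0]<.13); print(y,np.median(B[m][:,2]))
m=ok&(abs(B[...,0]+.143)<.010)&(B[...,1]>-.15)&(B[...,1]<-.07); q=B[m]
for lo in np.arange(-.146,-.076,.005):
    k=q[(q[:,1]>=lo)&(q[:,1]<lo+.005)]
    if len(k): print(lo.round(3),np.median(k[:,2]))
m=ok&(abs(B[...,1]+.112)<.012); q=B[m]
for lo in np.arange(-.165,-.12,.004):
    k=q[(q[:,0]>=lo)&(q[:,0]<lo+.004)]
    if len(k): print("x",lo.round(3),np.median(k[:,2]))
for f in(True,False): print(inverse_kinematics(w(-.143,-.1,.075),rot(0,PSI,f)))
E
```

```text
True
press 22.3083 [-0.0401 -0.0175  0.0865] [-3.2474  0.3141  6.5915] 0.009401751521561223 40.93444526195526
rel 22.8667 [-0.0401 -0.0175  0.0862] [ 0.1441 -0.4337 -0.0514] 0.03389380689235085 0.0
clear 24.925 [-0.1998 -0.2492  0.2492] [-0.1039 -0.0253 -0.5992] 0.03422579926921584 0.0
-0.2 0.05937328429954891
-0.15 0.05962072964899079
-0.1 0.05946388091843846
-0.05 0.0594199895630404
-0.02 0.062113365508566165
-0.146 0.049496513706478895
-0.141 0.04958498198089367
-0.136 0.05212617683524634
-0.131 0.05720392889849468
-0.126 0.05834302383919976
-0.121 0.05957523265985776
-0.116 0.05939190139031614
-0.111 0.06094140371570167
-0.106 0.06248736561793855
-0.101 0.06303430028727197
-0.096 0.06440576376548934
-0.091 0.05971174905055743
-0.086 0.050276302303190246
-0.081 0.04958454456023853
x -0.165 0.049595162719696995
x -0.161 0.05126607669739647
x -0.157 0.05494721904823119
x -0.153 0.060211310541265384
x -0.149 0.06034128350931489
x -0.145 0.06039691191833263
x -0.141 0.0607358146201491
x -0.137 0.06064413936279167
x -0.133 0.0582367983978076
x -0.129 0.05127907361496631
x -0.125 0.049355652202165534
x -0.121 0.048559245263578577
[-0.4647  0.0367  2.045   0.      1.0599  1.0429]
[-0.4647  0.0367  2.045   0.      1.0599 -2.0987]
```

View pics/top4.png

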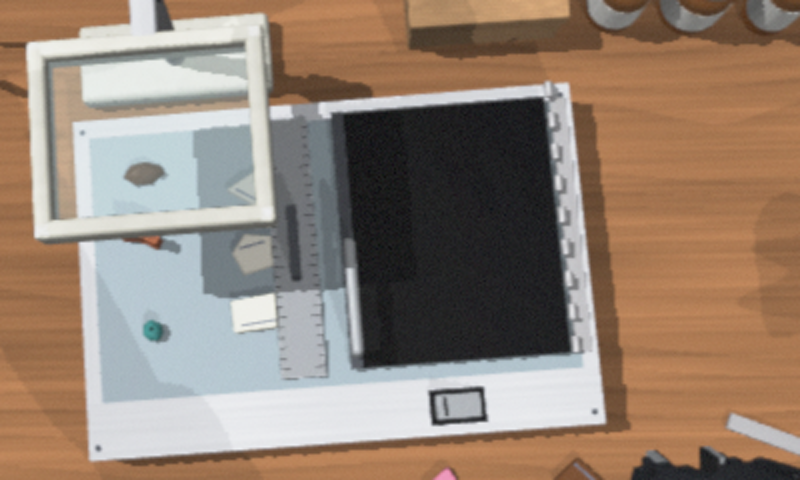

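The flap lies level on its stop, with its surface at z = 59.5 mm from hinge to edge, and the ruler and sherds are undisturbed. The rocker is at (458,405), left end still raised. Press it.

```bash
python3 - <<'E'
from h import *; from plant import *
np.set_printoptions(precision=4,suppress=True)
def S(n): o=observe(); print(n,o["time_s"],b(o["eef_pos"]),o["ft_force"],o["opening"])
rr=rot(.1,PSI)
gripper_to(0); movep(w(-.145,-.096,.11),rr); S("pre")
print(move_l(w(-.145,-.096,.072),.08,max_force=5)); S("a")
print(move_l(w(-.145,-.096,.050),.025,max_force=16)); S("press"); hold(.2); S("h")
move_l(w(-.145,-.096,.12),.1); movep(w(-.20,-.25,.25),rr)
im,d=get_image("top"); c=get_calibration("top")
np.savez("top5.npz",im=im,d=d,K=c["intrinsics"],T=c["world_from_camera"])
im,P,ok=cloud("top5.npz");B=b(P)
m=ok&(abs(B[...,0]+.143)<.010)&(B[...,1]>-.15)&(B[...,1]<-.07); q=B[m]
for lo in np.arange(-.146,-.076,.005):
    k=q[(q[:,1]>=lo)&(q[:,1]<lo+.005)]
    if len(k): print(lo.round(3),np.median(k[:,2]))
for y in(-.2,-.1,-.05):
    m=ok&(abs(B[...,1]-y)<.006)&(B[...,0]>.04)&(B[...,0]<.13); print(y,np.median(B[m][:,2]))
E
```

```text
pre 26.2667 [-0.1443 -0.0969  0.111 ] [ 0.7945  0.4337 -0.6639] -5.83046371390888e-06
False
a 26.8917 [-0.1449 -0.0964  0.0722] [ 0.1371 -0.0796  0.4063] -4.643380194624784e-05
True
press 27.4917 [-0.1444 -0.0954  0.0592] [-4.2586  2.3311 10.9635] -0.00011028697736542805
h 27.6917 [-0.1445 -0.0954  0.0592] [-4.4314  2.3589 11.0001] -0.00022837159425039845
-0.146 0.049189359845098424
-0.141 0.049303336877368764
-0.136 0.05289108148300126
-0.131 0.06355341583198948
-0.126 0.06256464380300819
-0.121 0.06185997109611452
-0.116 0.06097855006177455
-0.111 0.06028569085971336
-0.106 0.05991780293192939
-0.101 0.05924728914162802
-0.096 0.05785263287063136
-0.091 0.05528794391094838
-0.086 0.05127332350567926
-0.081 0.049874975692564716
-0.2 0.05929244869236727
-0.1 0.059615618494945455
-0.05 0.05952741147009133
```

The rocker's slope has reversed from about +0.18 to −0.18, so it is fully on, and the flap is still level. Handing in.

```bash
python3 -c "
from plant import *
print(job_done())"
```

```text
the job is handed in; nothing more can be done
None
```

The job is handed in, though no verdict came back: the ruler and its row of three sherds lie clear of the flap, the flap is down on its stop, and the rocker is pressed fully on, in about 29 s of the 67 s allowed.

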